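Push the drip tray home under the chain-oil canister stand

TASK

Push the red drip tray along the table, with the white jug standing in it, in under the low front bar of the canister stand until it is fully home against the stand's rear bar and square in the stand, so that the jug stands upright under the tap. Use only the fingertips or the outside of the fingers on the tray and push gently: do not grip, lift or tip the tray, do not ram it, and do not touch the jug. Do not knock the stand, leave the other things on the table where they are, and finish clear of everything.

Things in the scene. Friction and masses are not known exactly. Their poses are not given: they have to be found in the camera images.
- tray: Red sheet-metal drip tray, open on top, loose, 0.4 to 0.75 kg, 320 mm long (its x) by 130 wide (y) by 25 high; walls and floor 3 mm. Origin: centre of its underside, z up. Its +x end goes in first. It starts wholly outside, in front of the stand, up to 35 mm off line and 15 degrees askew.
- tray_outer_end (a point): Middle of the tray's outer (-x) end face, 12 mm above its underside: the end that stays outside the stand.
- jug: White plastic jug standing loose on the tray's floor, on its long centre line, about 80 mm from the tray's middle towards the outer end. Outside diameter about 60 mm, height 65 mm (top 68 mm above the table), its handle points roughly to the tray's outer end and reaches 66 mm from the axis, 0.12 kg. Origin: centre of its underside.
- stand: Grey steel stand, screwed to the table, with a dark green canister (245 x 190 x 145 mm) lying on it, top 257 mm above the table. Origin: on the table under the middle of the low front bar's front face; +x points into the stand, the tap side is -x, y across. Skids and legs from x = 0 to 200 mm leave 154 mm clear width. Canister handle reaches x = -41 mm, over 210 mm up.
- front_bar (a point): Middle of the lower front edge of the stand's low front bar, 31 mm above the table (6 mm headroom over the tray; the stand leaves it 12 mm either side); the bar is 6 mm thick and 22 mm high.
- rear_stop (a point): Middle of the front face of the stand's rear bar, at x = 180 mm of the stand, 22 mm above the table (bar from 6 to 38 mm). The tray is home when its inner end touches it: the tray's origin is then at x = 20 mm, y = 0 of the stand and its outer end 140 mm out in front of the front bar.
- tap_spout (a point): Middle of the mouth of the white tap's spout, 106 mm above the table, 60 mm out in front of the front bar (x = -60 mm, y = 0 of the stand). The tap reaches out to x = -70 mm; its red handle is on top, up to 188 mm above the table.
- coupling: Aluminium hose coupling standing on the table, 72 mm diameter over the rim (84 mm over two lugs), about 54 mm high, 0.32 kg. Origin: centre of its underside. To be left alone.
- grease_tin: Round steel grease tin with yellow label, 70 mm diameter, 70 mm high, 0.3 kg. Origin: centre of its underside. To be left alone.
- oil_bottle: Orange plastic bottle with black cap, 52 mm diameter, 115 mm high, 0.2 kg. Origin: centre of its underside. To be left alone.
There are look-alikes about, which are no part of the job. Leave any purple or turquoise look-alike of the jug alone.

How it is judged (in metres and radians):
At the end, for the whole second after the job is handed in: The tray lies flat on the table, at rest, its inner end within 8 mm of the stand's rear bar, between the skids (within 14 mm of the centre line) and square to the stand within 0.08 rad; the jug stands upright on the tray's floor with its axis within 22 mm of the tap's spout seen from above (x of tray in the frame of stand between 0.012 and 0.024 m and y of tray in the frame of stand between -0.014 and 0.014 m and angle between the x axis of tray and the x axis of stand, either way round below 0.08 rad and angle between tray's own z axis and vertical below 0.03 rad and height (world z) of tray below 0.004 m and linear speed of each of tray, jug below 0.01 m/s and horizontal distance between jug and tap_spout below 0.022 m and angle between jug's own z axis and vertical below 0.06 rad and z of jug in the frame of tray below 0.008 m); the robot touches nothing.
It fails at once if the tray is lifted or tipped (origin more than 8 mm up or tilt above 0.05 rad) (height (world z) of tray above 0.008 m or angle between tray's own z axis and vertical above 0.05 rad).
It fails at once if the tray is gripped, shoved hard or rammed against the stand (more than 35 N) (contact force between the fingers and tray above 35 N or contact force between tray and stand above 35 N).
It fails at once if the jug is touched by the robot, tipped, or leaves the tray's floor (contact force between any of the fingers, the arm and jug above 0.5 N or angle between jug's own z axis and vertical above 0.25 rad or z of jug in the frame of tray above 0.015 m).
It fails at once if the robot knocks the stand, canister or tap (more than 10 N) (contact force between any of the fingers, the arm and stand above 10 N).
It fails at once if another thing on the table is moved by more than 20 mm (distance of any of coupling, grease_tin, oil_bottle from where it was at the start of the episode above 0.02 m).
It also fails if it takes over 64 s, if anything falls off the work surface, if the arm or the gripper's body presses on something with over 40 N, if the wrist force passes 120 N, or if a joint passes its speed limit or range.

ROBOT

A 7-joint arm with a two-finger parallel gripper is mounted at the origin on the work surface. World frame = base frame: x ahead of the robot, y to its left, z up, the work surface at z = 0. Lengths are in mm, angles in rad, forces in N, time in s.
With the tool pointing down it reaches from about 425 to 925 mm from the base axis. Payload 6.8 kg.
Tool frame: the origin (TCP) lies on the centre line of the jaws, within the pads' length; the fingertips stand 22 mm ahead of it and the grasp point (between the pads) lies 3 mm ahead of it; z points along the fingers, y is the line along which they close (so a half turn about z gives the same grasp; the last joint's range is limited). The gripper opens to 85 mm and grips with 20 to 120 N. Pads are 22 mm wide; open, the fingers measure 114 mm over their backs; the gripper's body (76 mm by 85 mm) begins 54 mm behind the grasp point. The pads swing forward as they close: fully open they stand 13 mm farther back than shut.
Start: joints at [-1.231, 0.477, 0.022, 1.555, -0.011, 1.109, -0.083], TCP at [292.263, 608.465, 253.308] pointing down, gripper open.
Joint ranges: [-2.96, 2.96], [-0.34, 2.1], [-1.41, 1.46], [0.24, 2.44], [-1.37, 4.51], [0.17, 1.92], [-2.96, 2.96]. Speed limits (rad/s): [2.39, 2.39, 3.14, 3.14, 3.14, 3.14, 3.14].

INTERFACE

Orientations are given as a unit quaternion [w, x, y, z].
In Python, from bench import manip, eyes, ticket, silhouettes, pinpoint gives the robot as it stands.
- The arm moves only by the tool move_arm, never from a script. Its argument "series" is a list of rows, each an object of numbers: "tx", "ty", "tz": the shift along the world's x, y, z in units of 60 mm (1.0 is 60 mm); "ax", "ay", "az": the turn, a rotation vector about the world's x, y, z in units of 6 degrees (1.0 is 6 degrees); "grip": the closure, from -1 (fully open) to 1 (shut). In form: [{"tx": .., "ty": .., "tz": .., "ax": .., "ay": .., "az": .., "grip": ..}, ...]. A call has 1 to 10 rows; each row shifts and turns the commanded pose from where the row before left it; what a row does not reach is not made up. A row lasts 1/8 s, in which the tool goes at most 62.5 mm and 10.7 degrees, less where a joint would pass 70% of its speed; a pose out of reach is approached as far as the arm can. A call is refused whole if a number of a shift passes 1 or a number of a turn 1, either way. A call with a gripper value outside its range is refused whole. The fingers move at their own pace and stop on an object; the grip force is fixed at half the most. Time passes only in rows, so rows that do not move let the fingers close. It gives the time, the measured TCP pose, the force, the opening and the grip force at its end, in the units of the state.
- manip.sense(): the state, without advancing time (a new reading comes with each control period).
- eyes.read_camera(name): name is "scene" or "top" or "wrist"; returns a dict with "color" (400x640x3 uint8, red, green, blue), "mtx" (3x3 intrinsics, pixels), "k1" (the pictures are not rectified: a ray, as slopes to the right and down, at radius r is drawn at 1 + k1 r^2 times it, then the intrinsics apply), "pose" (4x4, takes a point from camera to world coordinates). Camera axes: x right, y down, z forward; pixel columns grow to the right and rows downward; lengths in mm; the calibration is good to about 2 mm. A picture is of the moment at which its call begins. There is no depth.
- ticket.job_done(): hands the job in; it is judged then, once.
Trained networks look in the newest picture that a camera, given by its name, has taken for a name from the list of things; names that differ only in an ending like _2 or _b are one class to them, and where a whole thing is asked for, a point or a joint stands for the part that bears it (a point fixed in the world has none). Each returns a list of dicts, best first, with "conf" (0 to 1); they miss things now and then, are a little off and sometimes report something else, mostly with a low value. They report only what shows in the picture. A call takes as long as a camera call. They do not tell look-alikes from the thing itself.
- silhouettes(target, camera): "region" (400x640 bool, what is visible of it) and "bbox" ([left, top, right, bottom] in pixels, round what is visible of it).
- pinpoint(target, camera): "at" ([row, column] in pixels: a listed point, or the origin of a listed thing).
The state is a dict: "time_s": time; "qpos": joint angles; "qvel": joint speeds; "effort": joint torques, N m; "ee_pos": TCP position; "tcp_rot": TCP orientation; "contact_force": force on the tool from outside, world axes, zero at the start; "torque": the same for the moment, N m; "gripper_width": opening from 0.0 (shut) to 1.0 (fully open); "grasp_force": force on a finger pad.
Only numpy, scipy, OpenCV 4.12 (cv2) and the standard library are available. Lean on these libraries where they do the work, as an engineer would, in place of code of your own. Each camera call takes 0.05 s, during which the arm holds its last target. There are 200 camera calls.

## Working session

There is one attempt and no reset: what is moved stays moved. The work goes in short steps, Python scripts to look and compute and a tool call to move; the robot and the scene stay as the last step left them, time stands still between calls to the robot, and variables do not carry over. Pictures are saved under pics/ and viewed, at most 10 in all, crops included, and the job is handed in when it is done.

Besides the shell and the picture viewer there is one more tool, called after "Call:" by a JSON object that holds its "method" and its "body". move_arm: Moves the arm, as the interface text tells. Its arguments: {"type":"object","properties":{"series":{"type":"array","items":{"type":"object","properties":{"tx":{"type":"number"},"ty":{"type":"number"},"tz":{"type":"number"},"ax":{"type":"number"},"ay":{"type":"number"},"az":{"type":"number"},"grip":{"type":"number"}}}}},"required":["series"]}

```bash
mkdir -p pics; ls; cat > h.py <<'E'
import numpy as np, cv2
from bench import manip, eyes, ticket, silhouettes, pinpoint
def ray(c,px):  # px (col,row)
    K=c["mtx"]; p=np.array([(px[0]-K[0,2])/K[0,0],(px[1]-K[1,2])/K[1,1]]); u=p.copy()
    for _ in range(20): u=p/(1+c["k1"]*(u@u))
    T=np.array(c["pose"]); return T[:3,3],T[:3,:3]@np.array([u[0],u[1],1])
def onz(c,px,z):
    o,d=ray(c,np.array(px,float)); return (o+d*(z-o[2])/d[2])[:2]
def proj(c,P):
    T=np.array(c["pose"]); q=T[:3,:3].T@(np.array(P,float)-T[:3,3]); u=q[:2]/q[2]; u=u*(1+c["k1"]*(u@u)); K=c["mtx"]
    return np.array([K[0,0]*u[0]+K[0,2],K[1,1]*u[1]+K[1,2]])
E
python3 - <<'E'
from h import *
s=manip.sense(); print({k:np.round(v,3) for k,v in s.items()})
for n in ("scene","top"):
    c=eyes.read_camera(n); cv2.imwrite(f"pics/{n}0.png",c["color"][:,:,::-1])
    print(n,np.round(c["pose"],2).tolist(),np.round(c["mtx"],1).tolist(),c["k1"])
    Z=dict(tray=0,tray_outer_end=12,jug=0,stand=0,front_bar=31,rear_stop=22,tap_spout=106,coupling=0,grease_tin=0,oil_bottle=0)
    for t,z in Z.items():
        for r in pinpoint(t,n)[:3]:
            a=r["at"]; print(t,round(r["conf"],2),np.round(a,1),np.round(onz(c,(a[1],a[0]),z),1))
E
```

```text
pics
{'time_s': np.float64(0.0), 'qpos': array([-1.231,  0.478,  0.022,  1.556, -0.012,  1.109, -0.083]), 'qvel': array([ 0.001,  0.001,  0.   ,  0.001, -0.001,  0.003,  0.001]), 'effort': array([-0.0000e+00, -5.9646e+01,  1.6080e+00, -2.8118e+01,  1.3000e-02,
        1.0000e-02, -0.0000e+00]), 'ee_pos': array([292.011, 607.946, 252.301]), 'tcp_rot': array([-0.   ,  0.222,  0.975, -0.001]), 'contact_force': array([ 0.717, -0.208, -0.2  ]), 'torque': array([-0.039,  0.044, -0.052]), 'grasp_force': np.float64(0.0), 'gripper_width': np.float64(0.998)}
scene [[0.85, -0.5, 0.17, 336.06], [-0.53, -0.81, 0.26, -314.15], [0.0, -0.31, -0.95, 1217.94], [0.0, 0.0, 0.0, 1.0]] [[380.5, 0.0, 313.5], [0.0, 380.5, 206.0], [0.0, 0.0, 1.0]] 0.001021463015449865
tray 0.56 [226.1 319.6] [529.2 -53.7]
tray_outer_end 0.61 [267.8 342.3] [ 515.3 -209.5]
jug 0.96 [246.9 332.7] [ 528.  -135.3]
jug 0.88 [301.3 314.4] [ 386.2 -249.4]
jug 0.67 [208.  378.4] [ 730.4 -105.2]
stand 0.77 [164.9 296.5] [578.8 175.1]
front_bar 0.88 [157.7 294.8] [581.6 188.6]
tap_spout 0.82 [165.6 302.7] [573.1 120. ]
coupling 0.55 [3
[... 201 characters left out ...]
0.57], [0.0, 0.0, 0.0, 1.0]] [[360.8, 0.0, 324.4], [0.0, 360.8, 204.4], [0.0, 0.0, 1.0]] 0.02849299318261482
tray 0.88 [208.6 337.1] [529.1 -47.3]
tray 0.54 [165.7 460.6] [ 643.1 -401.1]
tray_outer_end 0.85 [210.6 397.8] [ 519.1 -216.3]
jug 0.9 [277.  356.5] [336.3 -96.7]
jug 0.77 [215.6 443.9] [ 502.4 -348.1]
jug 0.76 [137.4 359.1] [ 731.5 -115.3]
stand 0.86 [193.5 259.7] [576.9 171. ]
tap_spout 0.69 [193.8 269.9] [565.8 126.7]
coupling 0.66 [231.4 482.8] [ 455.7 -454.8]
coupling 0.61 [165.9 460.5] [ 642.6 -400.8]
grease_tin 0.89 [133.6 222.8] [750.7 273.5]
grease_tin 0.44 [165.9 462.4] [ 642.4 -406.2]
grease_tin 0.34 [190.5 273.5] [584.6 131.8]
oil_bottle 0.69 [166.5 461.3] [ 640.8 -403. ]
```

View pics/scene0.png

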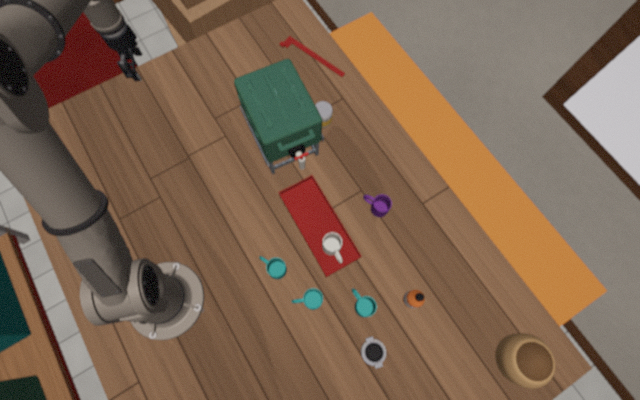

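View pics/top0.png

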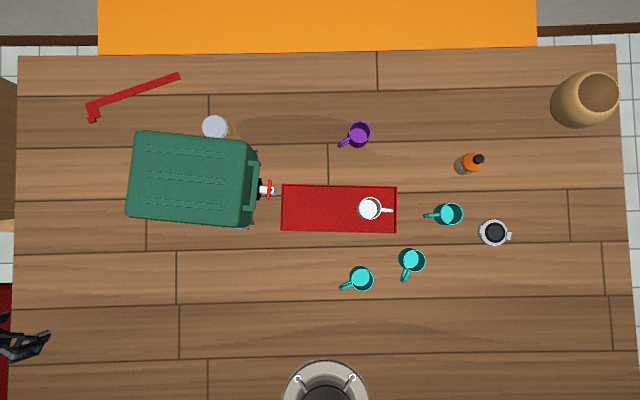

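The top view shows the tray at about (281–397, 185–232) px with the white jug at (370, 208). The stand is left of it at about 6° yaw, and a turquoise jug lies just behind the outer end at (449, 213). Next I'll measure both more precisely.

```bash
cat >> h.py <<'E'
def tray(n="top"):
    """centre, yaw (deg, of +x towards +y world) from red outline at rim height"""
    c=eyes.read_camera(n); S=[s for s in silhouettes("tray",n) if s["conf"]>.3]
    hsv=cv2.cvtColor(c["color"],cv2.COLOR_RGB2HSV); m=(((hsv[:,:,0]<8)|(hsv[:,:,0]>172))&(hsv[:,:,1]>150)&(hsv[:,:,2]>60)).astype(np.uint8)
    b=S[0]["bbox"]; k=np.zeros_like(m); k[int(b[1])-6:int(b[3])+7,int(b[0])-6:int(b[2])+7]=1; m*=k
    m=cv2.morphologyEx(m,cv2.MORPH_OPEN,np.ones((3,3)))
    C=max(cv2.findContours(m,cv2.RETR_EXTERNAL,cv2.CHAIN_APPROX_NONE)[0],key=cv2.contourArea)[:,0]
    W=np.array([onz(c,p,25) for p in C],np.float32); (cx,cy),(w,h),a=cv2.minAreaRect(W)
    if w<h: a+=90
    a=a%180
    return c,S,W,np.array([cx,cy]),(w,h),a
E
python3 - <<'E'
from h import *
for n in("top","scene"):
    c,S,W,ce,wh,a=tray(n); print(n,[(round(s["conf"],2),s["bbox"]) for s in S],np.round(ce,1),np.round(wh,1),round(a,2))
    g=c["color"]; hsv=cv2.cvtColor(g,cv2.COLOR_RGB2HSV)
    m=((hsv[:,:,0]>60)&(hsv[:,:,0]<88)&(hsv[:,:,1]>90)).astype(np.uint8)
    m=cv2.morphologyEx(m,cv2.MORPH_OPEN,np.ones((9,9)))
    C=max(cv2.findContours(m,cv2.RETR_EXTERNAL,cv2.CHAIN_APPROX_NONE)[0],key=cv2.contourArea)[:,0]
    Wg=np.array([onz(c,p,250) for p in C],np.float32); print("can",np.round(cv2.minAreaRect(Wg),1) if 0 else cv2.minAreaRect(Wg))
    for r in silhouettes("jug",n): print("jug",round(r["conf"],2),r["bbox"])
    if n=="scene": x,y,w,h,s=240,130,130,150,4
    else: x,y,w,h,s=230,130,240,120,3.3
    im=cv2.resize(g[y:y+h,x:x+w,::-1],None,fx=s,fy=s,interpolation=cv2.INTER_CUBIC); cv2.imwrite(f"pics/{n}1.png",im)
E
```

```text
top [(0.72, [278.0, 182.3, 396.7, 234.8])] [529.3 -49.6] [320.  130.6] 87.33
can ((587.6499633789062, 268.5675048828125), (271.398681640625, 188.36126708984375), 83.02456665039062)
jug 0.98 [357.1, 195.1, 391.0, 217.1]
jug 0.91 [397.5, 249.4, 423.6, 281.3]
jug 0.87 [338.5, 268.7, 374.4, 294.2]
jug 0.74 [336.7, 119.4, 370.9, 146.1]
scene [(0.97, [278.9, 177.2, 360.8, 277.6])] [527.4 -49.1] [322.  131.2] 87.33Traceback (most recent call last):
  File "<stdin>", line 7, in <module>
ValueError: max() iterable argument is empty
```

```bash
python3 - <<'E'
from h import *
n="scene"; g=eyes.read_camera(n)["color"]; x,y,w,h,s=235,90,130,100,6
im=cv2.resize(g[y:y+h,x:x+w,::-1],None,fx=s,fy=s,interpolation=cv2.INTER_CUBIC); cv2.imwrite(f"pics/{n}1.png",im)
E
```

```text
(no output)
```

View pics/scene1.png

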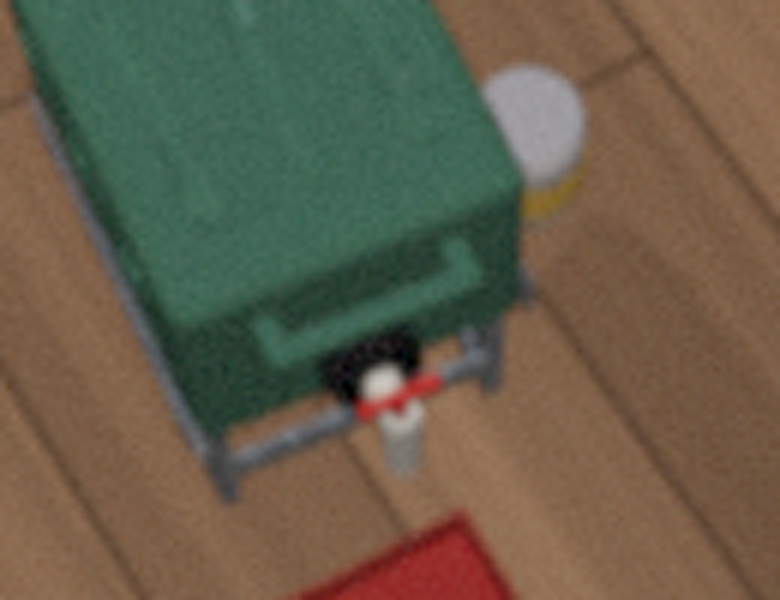

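```bash
python3 - <<'E'
from h import *
c=eyes.read_camera("scene")
for p,z in(((273.5,172.8),0),((317.2,155),0),((302.2,168.5),106),((302.2,168),110)): print(p,np.round(onz(c,p,z),1))
a=np.radians(83); d=np.array([np.cos(a),np.sin(a)])
for o in ((576,176),(578,180)):
  o=np.array(o)
  for P in((0,77,0),(0,-77,0),(0,0,31),(0,0,53),(-60,0,106),(-70,0,106)):
    q=o+P[0]*d+P[1]*np.array([-d[1],d[0]]); u=proj(c,[*q,P[2]]); print(o,P,np.round(q),np.round(u,1),"crop",np.round((u-[235,90])*6))
E
```

```text
(273.5, 172.8) [495.8 191.7]
(317.2, 155) [660.2 169. ]
(302.2, 168.5) [566.5 112.3]
(302.2, 168) [566.6 112.2]
[576 176] (0, 77, 0) [500. 185.] [275.4 173.7] crop [242. 502.]
[576 176] (0, -77, 0) [652. 167.] [315.7 156.6] crop [484. 400.]
[576 176] (0, 0, 31) [576. 176.] [295.3 161.4] crop [362. 428.]
[576 176] (0, 0, 53) [576. 176.] [295.1 158.6] crop [360. 412.]
[576 176] (-60, 0, 106) [569. 116.] [302.1 167.2] crop [403. 463.]
[576 176] (-70, 0, 106) [567. 107.] [303.4 169.8] crop [410. 479.]
[578 180] (0, 77, 0) [502. 189.] [275.3 172.5] crop [242. 495.]
[578 180] (0, -77, 0) [654. 171.] [315.6 155.4] crop [483. 393.]
[578 180] (0, 0, 31) [578. 180.] [295.2 160.2] crop [361. 421.]
[578 180] (0, 0, 53) [578. 180.] [294.9 157.4] crop [360. 404.]
[578 180] (-60, 0, 106) [571. 120.] [302.  165.9] crop [402. 455.]
[578 180] (-70, 0, 106) [569. 111.] [303.3 168.5] crop [410. 471.]
```

Call:
{"method": "move_arm", "body": {"series": [{"tx": 0.19, "ty": -0.88, "az": 0.38, "grip": -1}, {"tx": 0.19, "ty": -0.88, "az": 0.38, "grip": -1}, {"tx": 0.19, "ty": -0.88, "az": 0.38, "grip": -1}, {"tx": 0.19, "ty": -0.88, "az": 0.38, "grip": -1}, {"tx": 0.19, "ty": -0.88, "az": 0.38, "grip": -1}, {"tx": 0.19, "ty": -0.88, "az": 0.38, "grip": -1}, {"tx": 0.19, "ty": -0.88, "az": 0.38, "grip": -1}, {"tx": 0.19, "ty": -0.88, "az": 0.38, "grip": -1}, {"tx": 0.19, "ty": -0.88, "az": 0.38, "grip": -1}, {"tx": 0.19, "ty": -0.88, "az": 0.38, "grip": -1}]}}

```text
schema error: expected keys tx, ty, tz, ax, ay, az, grip
```

All seven keys are required in each row.

Call:
{"method": "move_arm", "body": {"series": [{"tx": 0.19, "ty": -0.88, "tz": 0, "ax": 0, "ay": 0, "az": 0.38, "grip": -1}, {"tx": 0.19, "ty": -0.88, "tz": 0, "ax": 0, "ay": 0, "az": 0.38, "grip": -1}, {"tx": 0.19, "ty": -0.88, "tz": 0, "ax": 0, "ay": 0, "az": 0.38, "grip": -1}, {"tx": 0.19, "ty": -0.88, "tz": 0, "ax": 0, "ay": 0, "az": 0.38, "grip": -1}, {"tx": 0.19, "ty": -0.88, "tz": 0, "ax": 0, "ay": 0, "az": 0.38, "grip": -1}, {"tx": 0.19, "ty": -0.88, "tz": 0, "ax": 0, "ay": 0, "az": 0.38, "grip": -1}, {"tx": 0.19, "ty": -0.88, "tz": 0, "ax": 0, "ay": 0, "az": 0.38, "grip": -1}, {"tx": 0.19, "ty": -0.88, "tz": 0, "ax": 0, "ay": 0, "az": 0.38, "grip": -1}, {"tx": 0.19, "ty": -0.88, "tz": 0, "ax": 0, "ay": 0, "az": 0.38, "grip": -1}, {"tx": 0.19, "ty": -0.88, "tz": 0, "ax": 0, "ay": 0, "az": 0.38, "grip": -1}]}}

```text
time_s: 2.7
ee_pos: [406.5, 78.8, 253.7]
tcp_rot: [0.001, 0.024, 1.0, 0.0]
contact_force: [0.9, -0.2, -0.1]
gripper_width: 1.001
grasp_force: 0.0
```

Call:
{"method": "move_arm", "body": {"series": [{"tx": 0.22, "ty": -0.9, "tz": -0.8, "ax": 0, "ay": 0, "az": 0, "grip": -1}, {"tx": 0.22, "ty": -0.9, "tz": -0.8, "ax": 0, "ay": 0, "az": 0, "grip": -1}, {"tx": 0, "ty": 0, "tz": -0.8, "ax": 0, "ay": 0, "az": 0, "grip": -1}, {"tx": 0, "ty": 0, "tz": -0.6, "ax": 0, "ay": 0, "az": 0, "grip": -1}, {"tx": 0, "ty": 0, "tz": 0, "ax": 0, "ay": 0, "az": 0, "grip": -1}]}}

```text
time_s: 3.32
ee_pos: [427.1, -11.8, 86.0]
tcp_rot: [-0.002, 0.025, 1.0, -0.001]
contact_force: [-1.0, -0.9, 0.6]
gripper_width: 0.998
grasp_force: 0.0
```

```bash
python3 - <<'E'
from h import *
c=eyes.read_camera("wrist"); cv2.imwrite("pics/w1.png",c["color"][:,:,::-1])
E
```

```text
(no output)
```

View pics/w1.png

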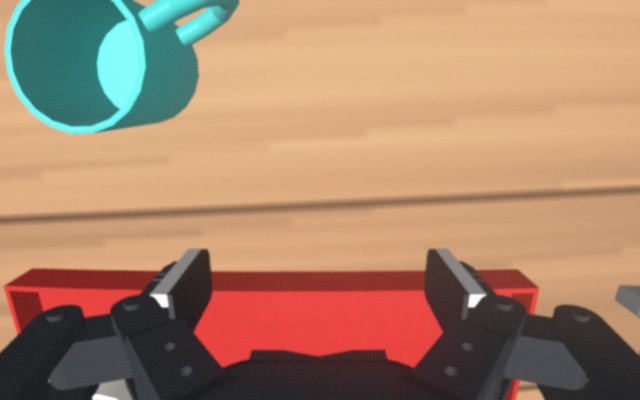

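The wrist picture shows the tray's near wall at about row 275, ahead of both open fingers and square to them. The turquoise jug at (70, 70) is well clear. Now I'll lower beside the tray.

Call:
{"method": "move_arm", "body": {"series": [{"tx": 0.06, "ty": -0.3, "tz": -0.5, "ax": 0, "ay": 0, "az": 0, "grip": -1}, {"tx": 0.06, "ty": 0, "tz": -0.5, "ax": 0, "ay": 0, "az": 0, "grip": -1}, {"tx": 0, "ty": 0, "tz": 0, "ax": 0, "ay": 0, "az": 0, "grip": -1}, {"tx": 0, "ty": 0, "tz": 0, "ax": 0, "ay": 0, "az": 0, "grip": -1}]}}

```text
time_s: 3.88
ee_pos: [437.0, -29.2, 29.3]
tcp_rot: [0.001, 0.025, 1.0, 0.0]
contact_force: [0.2, 0.3, -0.2]
gripper_width: 0.995
grasp_force: 0.0
```

```bash
python3 - <<'E'
from h import *
s=manip.sense(); print(s["ee_pos"],s["contact_force"])
c=eyes.read_camera("wrist"); cv2.imwrite("pics/w2.png",c["color"][:,:,::-1])
E
```

```text
[437.00216293 -29.15793883  29.25905392] [ 0.16762154  0.27809619 -0.21742197]
```

View pics/w2.png

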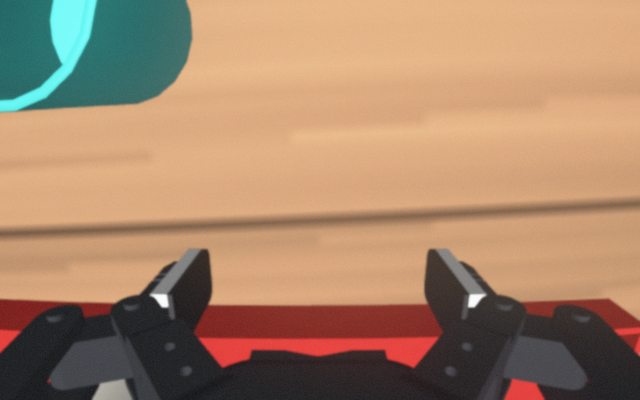

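```bash
python3 - <<'E'
from h import *
c=eyes.read_camera("wrist"); T=np.array(c["pose"]); print(np.round(T,2).tolist(),c["mtx"][0,0])
o,d1=ray(c,(210,250)); _,d2=ray(c,(427,250))
k=85/np.linalg.norm(d1-d2); print(o+k*d1,o+k*d2)
E
```

```text
[[0.05, 0.96, 0.26, 372.17], [1.0, -0.05, -0.01, -26.7], [0.0, 0.26, -0.96, 149.41], [0.0, 0.0, 0.0, 1.0]] 360.51310939935087
[427.85710389 -71.56000471  20.04155968] [431.96801555  13.34049708  20.11367732]
```

Call:
{"method": "move_arm", "body": {"series": [{"tx": 0, "ty": 0, "tz": -0.18, "ax": 0, "ay": 0, "az": 0, "grip": -1}, {"tx": 0.06, "ty": 0, "tz": 0, "ax": 0, "ay": 0, "az": 0, "grip": -1}, {"tx": 0.06, "ty": 0, "tz": 0, "ax": 0, "ay": 0, "az": 0, "grip": -1}, {"tx": 0.06, "ty": 0, "tz": 0, "ax": 0, "ay": 0, "az": 0, "grip": -1}, {"tx": 0.06, "ty": 0, "tz": 0, "ax": 0, "ay": 0, "az": 0, "grip": -1}, {"tx": 0.03, "ty": 0, "tz": 0, "ax": 0, "ay": 0, "az": 0, "grip": -1}]}}

```text
time_s: 4.72
ee_pos: [452.5, -29.4, 16.9]
tcp_rot: [0.0, 0.025, 1.0, -0.0]
contact_force: [0.6, 0.6, 0.3]
gripper_width: 1.001
grasp_force: 0.0
```

```bash
python3 - <<'E'
from h import *
s=manip.sense(); print(s["ee_pos"],s["contact_force"])
for n in("top","scene"):
    c,S,W,ce,wh,a=tray(n); print(n,np.round(ce,1),np.round(wh,1),round(a,2))
E
```

```text
[452.51235742 -29.44982966  16.85256292] [0.62411027 0.55652103 0.25401079]
top [529.3 -49.6] [319.9 130.6] 87.33
scene [527.5 -49.8] [320.5 130.6] 87.38
```

Call:
{"method": "move_arm", "body": {"series": [{"tx": 0.05, "ty": 0, "tz": 0, "ax": 0, "ay": 0, "az": 0, "grip": -1}, {"tx": 0.05, "ty": -0.005, "tz": 0, "ax": 0, "ay": 0, "az": -0.11, "grip": -1}, {"tx": 0.05, "ty": -0.005, "tz": 0, "ax": 0, "ay": 0, "az": -0.13, "grip": -1}, {"tx": 0.05, "ty": -0.005, "tz": 0, "ax": 0, "ay": 0, "az": -0.13, "grip": -1}, {"tx": 0.05, "ty": -0.005, "tz": 0, "ax": 0, "ay": 0, "az": -0.13, "grip": -1}, {"tx": 0.05, "ty": -0.005, "tz": 0, "ax": 0, "ay": 0, "az": -0.13, "grip": -1}, {"tx": 0.05, "ty": -0.005, "tz": 0, "ax": 0, "ay": 0, "az": -0.13, "grip": -1}]}}

```text
time_s: 5.8
ee_pos: [473.4, -31.3, 16.8]
tcp_rot: [0.0, 0.065, 0.998, -0.0]
contact_force: [-1.7, 1.3, -1.6]
gripper_width: 1.002
grasp_force: 0.9
```

```bash
cat >> h.py <<'E'
def rel(o=(577,178),yaw=82.7):
    s=manip.sense(); q=s["tcp_rot"]; print("t",s["time_s"],np.round(s["ee_pos"],1),np.round(s["contact_force"],1))
    d=np.array([np.cos(np.radians(yaw)),np.sin(np.radians(yaw))]); n=np.array([-d[1],d[0]])
    for k in("top","scene"):
        c,S,W,ce,wh,a=tray(k); v=ce-o; print(k,np.round(ce,1),np.round(wh,1),round(a,2),"along %.1f lat %.1f dyaw %.1f"%(v@d,v@n,a-yaw))
E
python3 -c "
from h import *
rel()"
```

```text
t 5.8 [473.4 -31.3  16.8] [-1.7  1.3 -1.6]
top [546.7 -57.3] [320.5 130.6] 82.99 along -237.2 lat 0.1 dyaw 0.3
scene [545.6 -57.6] [320.3 130.6] 82.59 along -237.6 lat 1.2 dyaw -0.1
```

Call:
{"method": "move_arm", "body": {"series": [{"tx": -0.4, "ty": 0.05, "tz": 0, "ax": 0, "ay": 0, "az": 0, "grip": -1}, {"tx": 0, "ty": 0, "tz": 0.9, "ax": 0, "ay": 0, "az": 0, "grip": -1}, {"tx": 0, "ty": 0, "tz": 0.9, "ax": 0, "ay": 0, "az": 0, "grip": -1}, {"tx": 0.1, "ty": -0.4, "tz": 0.4, "ax": 0, "ay": 0, "az": 1, "grip": -1}, {"tx": 0.15, "ty": -0.45, "tz": 0, "ax": 0, "ay": 0, "az": 1, "grip": -1}, {"tx": 0.15, "ty": -0.45, "tz": 0, "ax": 0, "ay": 0, "az": 1, "grip": -1}, {"tx": 0.15, "ty": -0.45, "tz": 0, "ax": 0, "ay": 0, "az": 1, "grip": -1}, {"tx": 0.15, "ty": -0.45, "tz": 0, "ax": 0, "ay": 0, "az": 1, "grip": -1}, {"tx": 0.15, "ty": -0.45, "tz": 0, "ax": 0, "ay": 0, "az": 1, "grip": -1}, {"tx": 0.15, "ty": -0.45, "tz": 0, "ax": 0, "ay": 0, "az": 1, "grip": -1}]}}

```text
time_s: 7.25
ee_pos: [509.7, -215.5, 149.1]
tcp_rot: [0.001, -0.299, 0.954, -0.0]
contact_force: [0.2, -0.3, 0.0]
gripper_width: 1.004
grasp_force: 0.0
```

Call:
{"method": "move_arm", "body": {"series": [{"tx": 0.1, "ty": -0.3, "tz": 0, "ax": 0, "ay": 0, "az": 1, "grip": -1}, {"tx": 0.1, "ty": -0.05, "tz": 0, "ax": 0, "ay": 0, "az": 1, "grip": -1}, {"tx": 0, "ty": 0, "tz": 0, "ax": 0, "ay": 0, "az": 1, "grip": -1}, {"tx": 0, "ty": 0, "tz": 0, "ax": 0, "ay": 0, "az": 1, "grip": -1}, {"tx": 0, "ty": 0, "tz": 0, "ax": 0, "ay": 0, "az": 1, "grip": -1}, {"tx": 0, "ty": 0, "tz": 0, "ax": 0, "ay": 0, "az": 1, "grip": -1}, {"tx": 0, "ty": 0, "tz": 0, "ax": 0, "ay": 0, "az": 1, "grip": -1}, {"tx": 0, "ty": 0, "tz": 0, "ax": 0, "ay": 0, "az": 1, "grip": -1}, {"tx": 0, "ty": 0, "tz": 0, "ax": 1, "ay": -0.13, "az": 0, "grip": -1}, {"tx": 0, "ty": 0, "tz": 0, "ax": 1, "ay": -0.13, "az": 0, "grip": -1}]}}

```text
time_s: 8.5
ee_pos: [521.4, -236.0, 149.9]
tcp_rot: [0.081, -0.656, 0.747, 0.069]
contact_force: [0.2, 0.4, -1.5]
gripper_width: 1.0
grasp_force: 0.0
```

```bash
python3 - <<'E'
from h import *
from scipy.spatial.transform import Rotation as R
rel(); s=manip.sense(); print(s["qpos"].round(2))
q=s["tcp_rot"]; print(R.from_quat([q[1],q[2],q[3],q[0]]).as_matrix().round(3))
c=eyes.read_camera("top"); print("handle tip",onz(c,(424.5,215.5),40))
for r in silhouettes("jug","top"): b=r["bbox"]; print(r["conf"],np.round(b),onz(c,(b[0],(b[1]+b[3])/2),40))
cv2.imwrite("pics/t3.png",cv2.resize(c["color"][130:270,230:490,::-1],None,fx=3,fy=3))
E
```

```text
t 8.5 [ 521.4 -236.   149.9] [ 0.2  0.4 -1.5]
top [547.2 -57.4] [320.4 130.6] 82.88 along -237.3 lat -0.3 dyaw 0.2
scene [544.3 -58.3] [323.6 131. ] 82.92 along -238.5 lat 2.4 dyaw 0.2
[ 1.19  0.74 -1.1   1.8   0.51  1.03  2.94]
[[-0.129 -0.991  0.027]
 [-0.969  0.131  0.208]
 [-0.21   0.    -0.978]]
handle tip [ 503.13427001 -282.29837992]
0.9 [397. 247. 424. 281.] [ 373.73803785 -204.22859455]
0.84 [363. 194. 392. 215.] [ 536.68683982 -116.42785005]
0.8 [338. 117. 372. 146.] [738.66326094 -52.29108576]
0.64 [339. 265. 372. 291.] [340.00710011 -44.97359537]
```

View pics/t3.png

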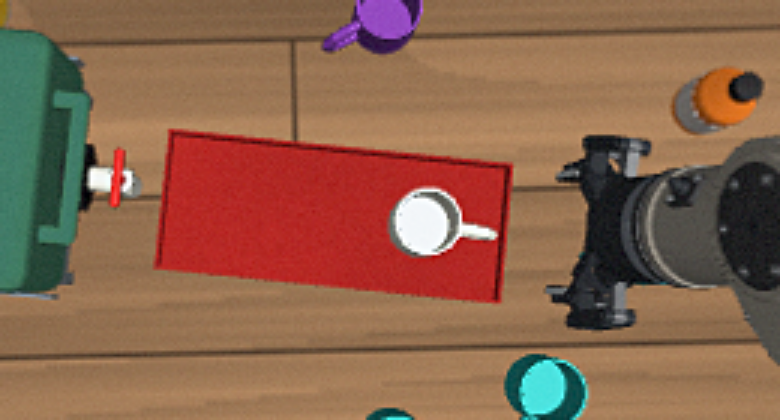

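The picture shows the tray square to the stand, with the jug at (425, 222) and its handle inside the end wall. The gripper is behind the outer end. Joint 7 is almost at its limit, so I'll turn the tool back by half a turn.

Call:
{"method": "move_arm", "body": {"series": [{"tx": 0, "ty": 0, "tz": 0, "ax": -1, "ay": 0.13, "az": 0, "grip": -1}, {"tx": 0, "ty": 0, "tz": 0, "ax": -1, "ay": 0.13, "az": 0, "grip": -1}, {"tx": 0, "ty": 0, "tz": 0, "ax": 0, "ay": 0, "az": -1, "grip": -1}, {"tx": 0, "ty": 0, "tz": 0, "ax": 0, "ay": 0, "az": -1, "grip": -1}, {"tx": 0, "ty": 0, "tz": 0, "ax": 0, "ay": 0, "az": -1, "grip": -1}, {"tx": 0, "ty": 0, "tz": 0, "ax": 0, "ay": 0, "az": -1, "grip": -1}, {"tx": 0, "ty": 0, "tz": 0, "ax": 0, "ay": 0, "az": -1, "grip": -1}, {"tx": 0, "ty": 0, "tz": 0, "ax": 0, "ay": 0, "az": -1, "grip": -1}, {"tx": 0, "ty": 0, "tz": 0, "ax": 0, "ay": 0, "az": -1, "grip": -1}, {"tx": 0, "ty": 0, "tz": 0, "ax": 0, "ay": 0, "az": -1, "grip": -1}]}}

```text
time_s: 10.05
ee_pos: [522.0, -233.4, 150.5]
tcp_rot: [0.0, -0.297, 0.955, -0.002]
contact_force: [-0.4, 0.6, 0.4]
gripper_width: 0.999
grasp_force: 0.0
```

Call:
{"method": "move_arm", "body": {"series": [{"tx": 0, "ty": 0, "tz": 0, "ax": 0, "ay": 0, "az": -1, "grip": -1}, {"tx": 0, "ty": 0, "tz": 0, "ax": 0, "ay": 0, "az": -1, "grip": -1}, {"tx": 0, "ty": 0, "tz": 0, "ax": 0, "ay": 0, "az": -1, "grip": -1}, {"tx": 0, "ty": 0, "tz": 0, "ax": 0, "ay": 0, "az": -1, "grip": -1}, {"tx": 0, "ty": 0, "tz": 0, "ax": 0, "ay": 0, "az": -1, "grip": -1}, {"tx": 0, "ty": 0, "tz": 0, "ax": 0, "ay": 0, "az": -1, "grip": -1}, {"tx": 0, "ty": 0, "tz": 0, "ax": 0, "ay": 0, "az": -1, "grip": -1}, {"tx": 0, "ty": 0, "tz": 0, "ax": 0, "ay": 0, "az": -1, "grip": -1}, {"tx": 0, "ty": 0, "tz": 0, "ax": 0, "ay": 0, "az": -1, "grip": -1}, {"tx": 0, "ty": 0, "tz": 0, "ax": 0, "ay": 0, "az": -1, "grip": -1}]}}

```text
time_s: 11.3
ee_pos: [522.1, -233.3, 150.8]
tcp_rot: [0.002, 0.22, 0.976, -0.001]
contact_force: [-0.0, -0.2, 0.3]
gripper_width: 0.998
grasp_force: 0.0
```

Call:
{"method": "move_arm", "body": {"series": [{"tx": 0, "ty": 0, "tz": 0, "ax": 0, "ay": 0, "az": -1, "grip": -1}, {"tx": 0, "ty": 0, "tz": 0, "ax": 0, "ay": 0, "az": -1, "grip": -1}, {"tx": 0, "ty": 0, "tz": 0, "ax": 0, "ay": 0, "az": -1, "grip": -1}, {"tx": 0, "ty": 0, "tz": 0, "ax": 0, "ay": 0, "az": -1, "grip": -1}, {"tx": 0, "ty": 0, "tz": 0, "ax": 0, "ay": 0, "az": -1, "grip": -1}, {"tx": 0, "ty": 0, "tz": 0, "ax": 0, "ay": 0, "az": -1, "grip": -1}, {"tx": 0, "ty": 0, "tz": 0, "ax": 0, "ay": 0, "az": -1, "grip": -1}, {"tx": 0, "ty": 0, "tz": 0, "ax": 0, "ay": 0, "az": -1, "grip": -1}, {"tx": 0, "ty": 0, "tz": 0, "ax": 0, "ay": 0, "az": -1, "grip": -1}, {"tx": 0, "ty": 0, "tz": 0, "ax": 0, "ay": 0, "az": -1, "grip": -1}]}}

```text
time_s: 12.55
ee_pos: [522.2, -233.2, 151.1]
tcp_rot: [0.002, 0.678, 0.735, 0.0]
contact_force: [-0.7, -0.7, 0.2]
gripper_width: 0.997
grasp_force: 0.0
```

Call:
{"method": "move_arm", "body": {"series": [{"tx": 0, "ty": 0, "tz": 0, "ax": 0, "ay": 0, "az": -1, "grip": -1}, {"tx": 0, "ty": 0, "tz": 0, "ax": 0, "ay": 0, "az": -1, "grip": -1}, {"tx": 0, "ty": 0, "tz": 0, "ax": 1, "ay": -0.13, "az": 0, "grip": -1}, {"tx": 0, "ty": 0, "tz": 0, "ax": 1, "ay": -0.13, "az": 0, "grip": -1}, {"tx": 0, "ty": 0, "tz": 0, "ax": 0, "ay": 0, "az": 0, "grip": -1}]}}

```text
time_s: 13.18
ee_pos: [521.2, -236.1, 150.0]
tcp_rot: [-0.068, 0.748, 0.656, 0.079]
contact_force: [-0.1, -0.5, 0.4]
gripper_width: 0.999
grasp_force: 0.0
```

```bash
python3 - <<'E'
from h import *
from scipy.spatial.transform import Rotation as R
s=manip.sense(); print(s["qpos"].round(2),s["ee_pos"])
q=s["tcp_rot"]; print(R.from_quat([q[1],q[2],q[3],q[0]]).as_matrix().round(3))
c=eyes.read_camera("wrist");print(np.array(c["pose"])[:3,3])
E
```

```text
[ 0.72  0.5  -0.39  1.83 -0.03  0.89  0.26] [ 521.23436718 -236.10316228  149.99803142]
[[ 0.127  0.991  0.029]
 [ 0.97  -0.13   0.204]
 [ 0.206  0.002 -0.978]]
[ 527.62061679 -197.45437495  281.32946685]
```

Call:
{"method": "move_arm", "body": {"series": [{"tx": 0.03, "ty": -0.03, "tz": -0.7, "ax": 0, "ay": 0, "az": 0, "grip": -1}, {"tx": 0, "ty": 0, "tz": -0.7, "ax": 0, "ay": 0, "az": 0, "grip": -1}, {"tx": 0, "ty": 0, "tz": -0.4, "ax": 0, "ay": 0, "az": 0, "grip": -1}, {"tx": 0, "ty": 0, "tz": -0.25, "ax": 0, "ay": 0, "az": 0, "grip": -1}, {"tx": 0, "ty": 0, "tz": -0.15, "ax": 0, "ay": 0, "az": 0, "grip": -1}, {"tx": 0, "ty": 0, "tz": 0, "ax": 0, "ay": 0, "az": 0, "grip": -1}]}}

```text
time_s: 13.98
ee_pos: [523.2, -236.7, 17.1]
tcp_rot: [-0.069, 0.747, 0.657, 0.079]
contact_force: [-0.1, -0.2, 0.3]
gripper_width: 0.996
grasp_force: 0.0
```

```bash
python3 - <<'E'
from h import *
rel()
c=eyes.read_camera("wrist"); cv2.imwrite("pics/w4.png",c["color"][:,:,::-1])
E
```

```text
t 13.975 [ 523.2 -236.7   17.1] [-0.1 -0.2  0.3]
top [547.2 -57.4] [320.4 130.5] 82.88 along -237.3 lat -0.4 dyaw 0.2
scene [545.  -57.3] [321.6 130.8] 82.96 along -237.5 lat 1.8 dyaw 0.3
```

View pics/w4.png

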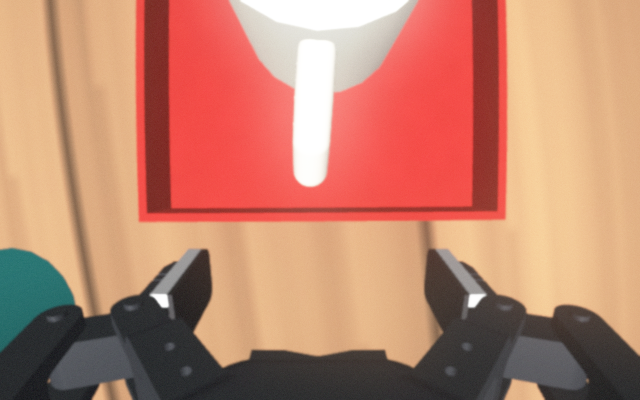

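The wrist picture shows the tray end edge at row 218, square to and centred on the fingertips (row 250). The jug handle is inside the wall. I'll push gently from here.

Call:
{"method": "move_arm", "body": {"series": [{"tx": 0.006, "ty": 0.05, "tz": 0, "ax": 0, "ay": 0, "az": 0, "grip": -1}, {"tx": 0.006, "ty": 0.05, "tz": 0, "ax": 0, "ay": 0, "az": 0, "grip": -1}, {"tx": 0.006, "ty": 0.05, "tz": 0, "ax": 0, "ay": 0, "az": 0, "grip": -1}, {"tx": 0.006, "ty": 0.05, "tz": 0, "ax": 0, "ay": 0, "az": 0, "grip": -1}, {"tx": 0.012, "ty": 0.1, "tz": 0, "ax": 0, "ay": 0, "az": 0, "grip": -1}, {"tx": 0.012, "ty": 0.1, "tz": 0, "ax": 0, "ay": 0, "az": 0, "grip": -1}, {"tx": 0.012, "ty": 0.1, "tz": 0, "ax": 0, "ay": 0, "az": 0, "grip": -1}, {"tx": 0.012, "ty": 0.1, "tz": 0, "ax": 0, "ay": 0, "az": 0, "grip": -1}, {"tx": 0.012, "ty": 0.1, "tz": 0, "ax": 0, "ay": 0, "az": 0, "grip": -1}, {"tx": 0.012, "ty": 0.1, "tz": 0, "ax": 0, "ay": 0, "az": 0, "grip": -1}]}}

```text
time_s: 15.48
ee_pos: [528.7, -188.6, 16.8]
tcp_rot: [-0.07, 0.747, 0.656, 0.079]
contact_force: [-0.8, -3.0, -0.4]
gripper_width: 1.003
grasp_force: 1.4
```

Call:
{"method": "move_arm", "body": {"series": [{"tx": 0.012, "ty": 0.1, "tz": 0, "ax": 0, "ay": 0, "az": 0, "grip": -1}, {"tx": 0.012, "ty": 0.1, "tz": 0, "ax": 0, "ay": 0, "az": 0, "grip": -1}, {"tx": 0.012, "ty": 0.1, "tz": 0, "ax": 0, "ay": 0, "az": 0, "grip": -1}, {"tx": 0, "ty": 0, "tz": 0, "ax": 0, "ay": 0, "az": 0, "grip": -1}]}}

```text
time_s: 15.98
ee_pos: [531.0, -169.7, 16.9]
tcp_rot: [-0.07, 0.747, 0.657, 0.079]
contact_force: [-0.6, 0.5, -0.7]
gripper_width: 1.004
grasp_force: 0.0
```

```bash
python3 - <<'E'
from h import *
rel()
c=eyes.read_camera("scene"); g=c["color"]; x,y,w,h,s=235,120,130,100,6
im=cv2.resize(g[y:y+h,x:x+w,::-1],None,fx=s,fy=s,interpolation=cv2.INTER_CUBIC); cv2.imwrite("pics/s5.png",im)
E
```

```text
t 15.975 [ 531.  -169.7   16.9] [-0.6  0.5 -0.7]
top [554.8  -1.3] [320.5 130.6] 82.56 along -180.7 lat -0.7 dyaw -0.1
scene [553.5  12.3] [294.7 130.4] 82.49 along -167.4 lat 2.2 dyaw -0.2
```

View pics/s5.png

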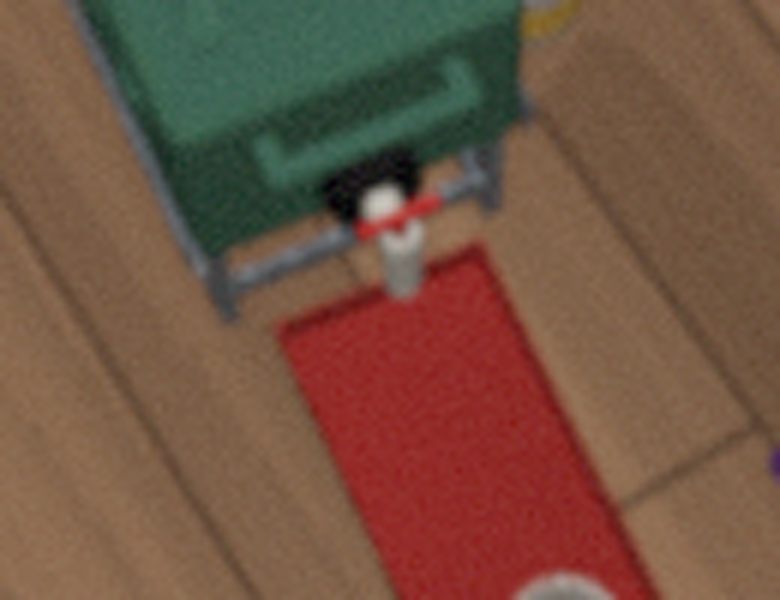

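The crop shows the tray's inner corners at (280, 325) and (482, 248), centred between the stand's front feet at (232, 318) and (493, 208). I'll carry on straight in.

Call:
{"method": "move_arm", "body": {"series": [{"tx": 0.006, "ty": 0.05, "tz": 0, "ax": 0, "ay": 0, "az": 0, "grip": -1}, {"tx": 0.012, "ty": 0.1, "tz": 0, "ax": 0, "ay": 0, "az": 0, "grip": -1}, {"tx": 0.012, "ty": 0.1, "tz": 0, "ax": 0, "ay": 0, "az": 0, "grip": -1}, {"tx": 0.012, "ty": 0.1, "tz": 0, "ax": 0, "ay": 0, "az": 0, "grip": -1}, {"tx": 0.012, "ty": 0.1, "tz": 0, "ax": 0, "ay": 0, "az": 0, "grip": -1}, {"tx": 0.012, "ty": 0.1, "tz": 0, "ax": 0, "ay": 0, "az": 0, "grip": -1}, {"tx": 0.012, "ty": 0.1, "tz": 0, "ax": 0, "ay": 0, "az": 0, "grip": -1}, {"tx": 0.012, "ty": 0.1, "tz": 0, "ax": 0, "ay": 0, "az": 0, "grip": -1}, {"tx": 0.012, "ty": 0.1, "tz": 0, "ax": 0, "ay": 0, "az": 0, "grip": -1}, {"tx": 0.012, "ty": 0.1, "tz": 0, "ax": 0, "ay": 0, "az": 0, "grip": -1}]}}

```text
time_s: 17.48
ee_pos: [537.7, -113.6, 16.8]
tcp_rot: [-0.07, 0.747, 0.656, 0.079]
contact_force: [-0.7, -2.9, 0.1]
gripper_width: 1.004
grasp_force: 1.4
```

```bash
python3 -c "
from h import *
rel()"
```

```text
t 17.475 [ 537.7 -113.6   16.8] [-0.7 -2.9  0.1]
top [559.2  36.9] [285.2 130.5] 82.57 along -142.2 lat -0.3 dyaw -0.1
scene [560.6  70.4] [254.4 131.6] 82.49 along -108.9 lat 2.6 dyaw -0.2
```

Call:
{"method": "move_arm", "body": {"series": [{"tx": 0.012, "ty": 0.1, "tz": 0, "ax": 0, "ay": 0, "az": 0, "grip": -1}, {"tx": 0.012, "ty": 0.1, "tz": 0, "ax": 0, "ay": 0, "az": 0, "grip": -1}, {"tx": 0.012, "ty": 0.1, "tz": 0, "ax": 0, "ay": 0, "az": 0, "grip": -1}, {"tx": 0.012, "ty": 0.1, "tz": 0, "ax": 0, "ay": 0, "az": 0, "grip": -1}, {"tx": 0.012, "ty": 0.1, "tz": 0, "ax": 0, "ay": 0, "az": 0, "grip": -1}, {"tx": 0.012, "ty": 0.1, "tz": 0, "ax": 0, "ay": 0, "az": 0, "grip": -1}, {"tx": 0.012, "ty": 0.1, "tz": 0, "ax": 0, "ay": 0, "az": 0, "grip": -1}, {"tx": 0.012, "ty": 0.1, "tz": 0, "ax": 0, "ay": 0, "az": 0, "grip": -1}, {"tx": 0.012, "ty": 0.1, "tz": 0, "ax": 0, "ay": 0, "az": 0, "grip": -1}, {"tx": 0.012, "ty": 0.1, "tz": 0, "ax": 0, "ay": 0, "az": 0, "grip": -1}]}}

```text
time_s: 18.92
ee_pos: [544.9, -53.6, 16.8]
tcp_rot: [-0.07, 0.747, 0.656, 0.079]
contact_force: [-0.5, -3.5, 0.4]
gripper_width: 0.999
grasp_force: 1.5
```

Call:
{"method": "move_arm", "body": {"series": [{"tx": 0.012, "ty": 0.1, "tz": 0, "ax": 0, "ay": 0, "az": 0, "grip": -1}, {"tx": 0.012, "ty": 0.1, "tz": 0, "ax": 0, "ay": 0, "az": 0, "grip": -1}, {"tx": 0.012, "ty": 0.1, "tz": 0, "ax": 0, "ay": 0, "az": 0, "grip": -1}, {"tx": 0.012, "ty": 0.1, "tz": 0, "ax": 0, "ay": 0, "az": 0, "grip": -1}, {"tx": 0.012, "ty": 0.1, "tz": 0, "ax": 0, "ay": 0, "az": 0, "grip": -1}, {"tx": 0.012, "ty": 0.1, "tz": 0, "ax": 0, "ay": 0, "az": 0, "grip": -1}, {"tx": 0.006, "ty": 0.05, "tz": 0, "ax": 0, "ay": 0, "az": 0, "grip": -1}, {"tx": 0, "ty": 0, "tz": 0, "ax": 0, "ay": 0, "az": 0, "grip": -1}]}}

```text
time_s: 19.92
ee_pos: [549.6, -14.2, 16.9]
tcp_rot: [-0.07, 0.747, 0.656, 0.079]
contact_force: [0.7, 0.3, 0.5]
gripper_width: 1.001
grasp_force: 0.0
```

```bash
python3 - <<'E'
from h import *
rel()
o,a=np.array([577,178]),np.radians(82.7); d=np.array([np.cos(a),np.sin(a)]); n=np.array([-d[1],d[0]])
for k in("top","scene"):
    c,S,W,*_=tray(k); v=W-o; print(k,"outer end along",np.percentile(v@d,1),"lat",(v@n).min(),(v@n).max())
    for nm,z in(("tray_outer_end",12),("jug",3),("tap_spout",106)):
        for r in pinpoint(nm,k)[:2]:
            q=onz(c,r["at"][::-1],z)-o; print(nm,round(r["conf"],2),q@d,q@n)
c=eyes.read_camera("top"); cv2.imwrite("pics/t6.png",cv2.resize(c["color"][110:290,180:430,::-1],None,fx=3.2,fy=3.2))
E
```

```text
t 19.925 [549.6 -14.2  16.9] [0.7 0.3 0.5]
top [564.5  86.9] [184.8 130.5] 82.6 along -91.9 lat 0.8 dyaw -0.1
scene [567.9 139.9] [116.1 130.6] 171.36 along -38.9 lat 4.2 dyaw 88.7
top outer end along -184.22567085168149 lat -64.42040232763304 66.16410754711988
tray_outer_end 0.65 -187.03016958266338 4.492323060217547
jug 0.67 -266.31261658785127 -193.87920305802496
jug 0.66 -308.1537552655784 198.6793442791326
tap_spout 0.16 93.66962041622226 -129.77861951635202
scene outer end along -96.62268404210695 lat -61.967496695260664 68.99623667835912
jug 0.83 -317.64570364485843 207.87104649602045
jug 0.76 -442.163010182868 131.83962247542672
tap_spout 0.71 -54.06388586955011 -3.1899092134521303
```

View pics/t6.png

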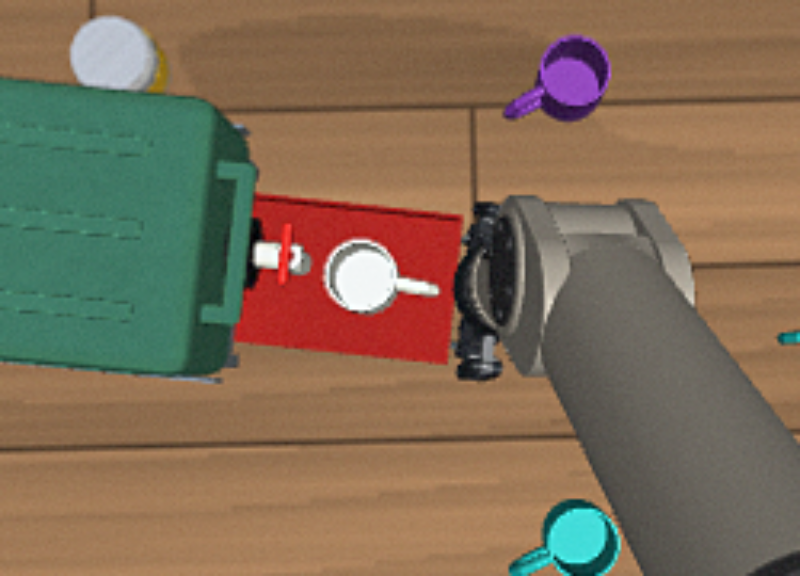

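The picture shows the tray about 45 mm short of home and straight, with the jug upright in line with the tap. I'll slow down now.

Call:
{"method": "move_arm", "body": {"series": [{"tx": 0.008, "ty": 0.07, "tz": 0, "ax": 0, "ay": 0, "az": 0, "grip": -1}, {"tx": 0.01, "ty": 0.07, "tz": 0, "ax": 0, "ay": 0, "az": 0, "grip": -1}, {"tx": 0.01, "ty": 0.07, "tz": 0, "ax": 0, "ay": 0, "az": 0, "grip": -1}, {"tx": 0.01, "ty": 0.07, "tz": 0, "ax": 0, "ay": 0, "az": 0, "grip": -1}, {"tx": 0.01, "ty": 0.07, "tz": 0, "ax": 0, "ay": 0, "az": 0, "grip": -1}, {"tx": 0.01, "ty": 0.07, "tz": 0, "ax": 0, "ay": 0, "az": 0, "grip": -1}, {"tx": 0.01, "ty": 0.07, "tz": 0, "ax": 0, "ay": 0, "az": 0, "grip": -1}, {"tx": 0.005, "ty": 0.04, "tz": 0, "ax": 0, "ay": 0, "az": 0, "grip": -1}]}}

```text
time_s: 21.68
ee_pos: [553.9, 17.2, 16.8]
tcp_rot: [-0.07, 0.747, 0.656, 0.079]
contact_force: [1.2, -1.3, 0.3]
gripper_width: 1.001
grasp_force: 1.3
```

Call:
{"method": "move_arm", "body": {"series": [{"tx": 0.003, "ty": 0.025, "tz": 0, "ax": 0, "ay": 0, "az": 0, "grip": -1}, {"tx": 0.003, "ty": 0.025, "tz": 0, "ax": 0, "ay": 0, "az": 0, "grip": -1}, {"tx": 0.003, "ty": 0.025, "tz": 0, "ax": 0, "ay": 0, "az": 0, "grip": -1}]}}

```text
time_s: 22.05
ee_pos: [554.5, 21.2, 16.8]
tcp_rot: [-0.07, 0.747, 0.656, 0.079]
contact_force: [0.2, -3.2, -1.0]
gripper_width: 0.998
grasp_force: 1.3
```

Call:
{"method": "move_arm", "body": {"series": [{"tx": 0.003, "ty": 0.025, "tz": 0, "ax": 0, "ay": 0, "az": 0, "grip": -1}, {"tx": 0.003, "ty": 0.025, "tz": 0, "ax": 0, "ay": 0, "az": 0, "grip": -1}]}}

```text
time_s: 22.3
ee_pos: [554.8, 24.3, 16.8]
tcp_rot: [-0.07, 0.747, 0.656, 0.079]
contact_force: [-0.7, -2.6, -1.0]
gripper_width: 1.001
grasp_force: 1.2
```

Call:
{"method": "move_arm", "body": {"series": [{"tx": 0.002, "ty": 0.017, "tz": 0, "ax": 0, "ay": 0, "az": 0, "grip": -1}, {"tx": 0.002, "ty": 0.017, "tz": 0, "ax": 0, "ay": 0, "az": 0, "grip": -1}]}}

```text
time_s: 22.55
ee_pos: [555.1, 26.4, 16.8]
tcp_rot: [-0.07, 0.747, 0.656, 0.079]
contact_force: [-0.4, -2.3, -0.6]
gripper_width: 1.001
grasp_force: 1.2
```

Call:
{"method": "move_arm", "body": {"series": [{"tx": 0.002, "ty": 0.017, "tz": 0, "ax": 0, "ay": 0, "az": 0, "grip": -1}, {"tx": 0.002, "ty": 0.017, "tz": 0, "ax": 0, "ay": 0, "az": 0, "grip": -1}]}}

```text
time_s: 22.8
ee_pos: [555.3, 28.4, 16.8]
tcp_rot: [-0.07, 0.747, 0.656, 0.079]
contact_force: [-1.3, -1.7, -0.7]
gripper_width: 1.001
grasp_force: 1.2
```

Call:
{"method": "move_arm", "body": {"series": [{"tx": 0.002, "ty": 0.017, "tz": 0, "ax": 0, "ay": 0, "az": 0, "grip": -1}]}}

```text
time_s: 22.92
ee_pos: [555.4, 28.9, 16.8]
tcp_rot: [-0.069, 0.747, 0.656, 0.079]
contact_force: [-1.4, -5.0, 0.2]
gripper_width: 1.0
grasp_force: 2.8
```

Call:
{"method": "move_arm", "body": {"series": [{"tx": 0.002, "ty": 0.017, "tz": 0, "ax": 0, "ay": 0, "az": 0, "grip": -1}]}}

```text
time_s: 23.05
ee_pos: [555.4, 28.9, 16.7]
tcp_rot: [-0.069, 0.748, 0.656, 0.079]
contact_force: [-1.0, -7.9, 1.6]
gripper_width: 0.998
grasp_force: 4.1
```

```bash
python3 - <<'E'
from h import *
rel()
o,a=np.array([577,178]),np.radians(82.7); d=np.array([np.cos(a),np.sin(a)]); n=np.array([-d[1],d[0]])
c,S,W,*_=tray("top"); v=W-o; print("outer end along",np.percentile(v@d,1),(v@d).min(),"lat",(v@n).min(),(v@n).max())
E
```

```text
t 23.05 [555.4  28.9  16.7] [-1.  -7.9  1.6]
top [533.9 112.1] [142.1  64.3] 81.74 along -70.9 lat 34.4 dyaw -1.0
scene [544.9 167.6] [36.8 77.4] 175.46 along -14.4 lat 30.5 dyaw 92.8
outer end along -141.50112824169594 -141.8281981390128 lat 1.3659940986477648 66.0082709264106
```

The force rose to 8 N, the motion stopped, and the outer end is about 141 mm out, so the tray is home. I'll back off straight.

Call:
{"method": "move_arm", "body": {"series": [{"tx": -0.012, "ty": -0.1, "tz": 0, "ax": 0, "ay": 0, "az": 0, "grip": -1}, {"tx": -0.04, "ty": -0.4, "tz": 0, "ax": 0, "ay": 0, "az": 0, "grip": -1}, {"tx": -0.06, "ty": -0.6, "tz": 0, "ax": 0, "ay": 0, "az": 0, "grip": -1}, {"tx": 0, "ty": -0.6, "tz": 0.6, "ax": 0, "ay": 0, "az": 0, "grip": -1}, {"tx": 0, "ty": -0.6, "tz": 0.8, "ax": 0, "ay": 0, "az": 0, "grip": -1}, {"tx": 0, "ty": -0.5, "tz": 0.9, "ax": 0, "ay": 0, "az": 0, "grip": -1}, {"tx": 0, "ty": -0.5, "tz": 0.8, "ax": 0, "ay": 0, "az": 0, "grip": -1}, {"tx": 0, "ty": 0, "tz": 0, "ax": 0, "ay": 0, "az": 0, "grip": -1}, {"tx": 0, "ty": 0, "tz": 0, "ax": 0, "ay": 0, "az": 0, "grip": -1}]}}

```text
time_s: 24.48
ee_pos: [548.7, -166.6, 202.5]
tcp_rot: [-0.07, 0.747, 0.656, 0.079]
contact_force: [0.4, 0.1, -0.7]
gripper_width: 1.002
grasp_force: 0.0
```

```bash
python3 - <<'E'
from h import *
rel()
o,a=np.array([577,178]),np.radians(82.7); d=np.array([np.cos(a),np.sin(a)]); n=np.array([-d[1],d[0]])
c,S,W,*_=tray("top"); v=W-o; print("outer end along",(v@d).min(),"lat",(v@n).min(),(v@n).max())
for k in("top","scene"):
    c=eyes.read_camera(k)
    for nm,z in(("jug",3),("tap_spout",106)):
        for r in pinpoint(nm,k):
            q=onz(c,r["at"][::-1],z)-o; print(k,nm,round(r["conf"],2),np.round([q@d,q@n],1),np.round(r["at"]))
    if k=="top": cv2.imwrite("pics/t7.png",cv2.resize(c["color"][110:290,180:430,::-1],None,fx=3.2,fy=3.2))
E
```

```text
t 24.475 [ 548.7 -166.6  202.5] [ 0.4  0.1 -0.7]
top [567.4 107.9] [142.3 130.5] 82.52 along -70.8 lat 0.6 dyaw -0.2
scene [565.5 115.8] [166.4 130.6] 82.97 along -63.1 lat 3.5 dyaw 0.3
outer end along -141.98453430772776 lat -64.70820334854749 66.0082709264106
top jug 0.9 [-263.2 -198.8] [134. 357.]
top jug 0.82 [-64.1   0. ] [196. 280.]
top jug 0.74 [-305.5  209.2] [279. 357.]
top jug 0.69 [-529.8    1.4] [214. 444.]
top jug 0.57 [-442.2  139.1] [259. 408.]
top tap_spout 0.87 [-58.2   0.6] [192. 272.]
scene jug 0.91 [-54.5  -5.9] [177. 304.]
scene jug 0.82 [-530.2    6.8] [308. 363.]
scene jug 0.81 [-262.2 -180. ] [209. 376.]
scene jug 0.57 [-441.7  135. ] [299. 314.]
scene jug 0.21 [-570.8 -146.8] [299. 413.]
scene tap_spout 0.94 [-63.5   5.2] [168. 301.]
```

View pics/t7.png

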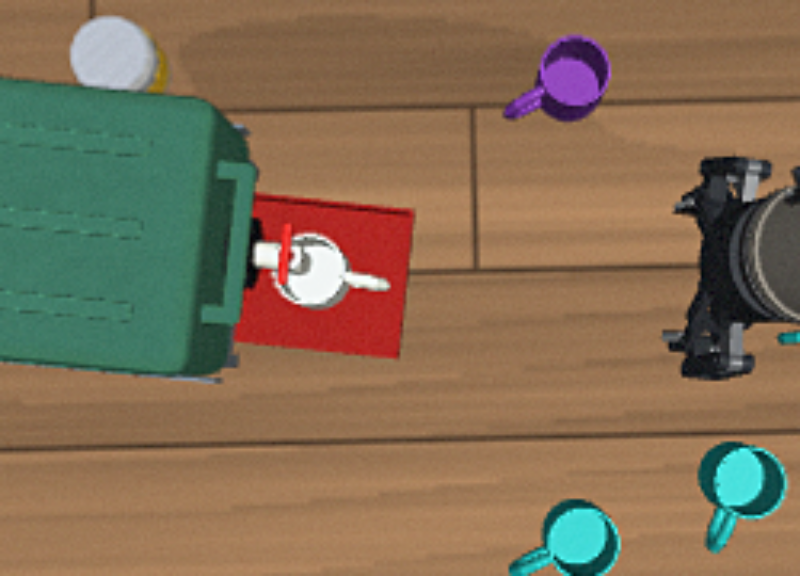

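The tray is home and square (outer end about 142 mm out, lateral offset about 1 mm). The jug stands under the spout, and the arm is clear and still.

```bash
python3 -c "
from h import *
print(ticket.job_done())"
```

```text
the job is handed in; nothing more can be done
None
```

The job is handed in: by my camera measurements the red tray is home against the rear bar, square in the stand and about 1–3 mm off the centre line, with the jug upright under the tap and the arm clear; the hand-in call returned no verdict.

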